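# Lay the weaning tray for lunch

## Task

Lay the grey tray for the baby's lunch around the steel bowl, which stays stuck down with its release tab at the front: the short chunky spoon to the right of the bowl and the long slim spoon to the right of that one, both lying straight front to back with their middles level with the bowl's middle and their handles to the front; the open cup straight behind the bowl; and the snack pot straight to the left of the bowl with its bamboo lid on and fully seated. Leave a gap of about 3 cm between neighbours (bowl and short spoon, short and long spoon, bowl and cup, bowl and pot), and keep the cup and the filled pot upright all the way. Leave the slotted dipper with the ring handle, the spoon caddy and the yellow bib where they are.

Things in the scene. Friction and masses are not known exactly. Their poses are not given: they have to be found in the camera images.
- tray: Fixed flat grey laminate tray, 290 mm deep (x) by 400 mm wide (y), floor 5 mm thick, low rim 6 mm wide and 12 mm high all round. Origin: centre of its underside, on the ledge (z = 0). Its +x points to the back (away from the robot), +y to the left.
- bowl: Fixed round steel suction bowl stuck to the tray floor: 120 mm across the rim, 51 mm high, dark suction foot 92 mm across with a small hinged release tab at the front, lying 4 to 8 mm over the tray floor, its tip 75 mm from the bowl's centre. Origin: centre of its underside, 5 mm above the ledge. Axes parallel to the tray's: +x back, -x front (tab side), +y left, -y right.
- short_spoon: Loose orange weaning spoon, the short chunky one: 104 mm long, handle 16 mm wide and 13 mm thick from x = -52 to +18 mm, oval bowl end 30 by 28 mm, 9 mm high, centred at x = +37 mm. Starts lying on the ledge. Origin: middle of its length, on its underside; +x points to the bowl end, -x to the handle end, z up.
- long_spoon: Loose orange weaning spoon, the long slim one: 150 mm long, handle 11 mm wide and 10 mm thick from x = -75 to +35 mm, oval bowl end 36 by 24 mm, 8 mm high, centred at x = +57 mm. Starts lying on the ledge. Origin: middle of its length, on its underside; +x points to the bowl end, -x to the handle end, z up.
- cup: Loose white open plastic cup without handles, 62 mm high, 58 mm across the rim tapering to 50 mm near the foot, stands upright on the ledge. Origin: centre of its underside, z up.
- pot: Loose round steel snack pot with rusks in it, 62 mm outside diameter with straight sides, 44 mm high, opening 56 mm wide; stands upright on the ledge. Origin: centre of its underside, z up.
- lid: Loose round bamboo lid of the snack pot, lying knob up on the ledge. Flange 68 mm across, 4 mm thick, its underside 5 mm above the origin; under it a white tapered plug (50 narrowing to 42 mm) that drops into the pot's mouth; round knob 20 mm across, 9 to 26 mm above the origin. Origin: centre of the plug's underside, z up; seated, it is 39 mm above the pot's origin.
- dipper: Bystander, leave it: loose orange dipper spoon lying on the ledge, 124 mm long, 45 mm ring for a handle, flat slotted paddle end, 9 mm high. Origin: middle of its length, underside; +x to the paddle.
- caddy: Bystander, leave it: square bamboo spoon caddy, 85 by 85 by 105 mm, with two bamboo spoons standing in it up to 175 mm high. Origin: centre of its underside.
- bib: Bystander, leave it: yellow hard silicone bib lying flat, about 270 mm (x) by 190 mm (y), with a scoop pocket 32 mm high at its +x end and a neck loop at its -x end. Origin: on its underside, at the middle of the straight edge where the neck loop begins.
There are look-alikes about, which are no part of the job. There is more than one size of the lid; the job needs the middle-sized.

How it is judged:
By the outcome, as a careful person would: the job done as asked, in the order asked, and still so for the second after the job is handed in, with the robot touching nothing.
It also fails if it takes over 136 s, if anything falls off the work surface, if the arm or the gripper's body presses on something with over 40 N, if the wrist force passes 120 N, or if a joint passes its speed limit or range.

## Robot

A 7-joint arm with a two-finger parallel gripper is mounted at the origin on the work surface. World frame = base frame: x ahead of the robot, y to its left, z up, the work surface at z = 0. Lengths are in m, angles in rad, forces in N, time in s.
With the tool pointing down it reaches from about 0.425 to 0.875 m from the base axis. Payload 4.7 kg.
Tool frame: the origin (TCP) lies at the very end of the fingers, on their centre line; the grasp point (between the pads) lies behind it (ctrl.tcp_to_grasp is the z of the grasp point in the tool frame, in m); z points along the fingers, y is the line along which they close (so a half turn about z gives the same grasp; the last joint's range is limited). The gripper opens to 87 mm and grips with 3 to 60 N. Pads are 19 mm wide; open, the fingers measure 117 mm over their backs; the gripper's body (75 mm by 190 mm) begins 51 mm behind the grasp point.
Start: joints at [1.177, 0.321, -0.07, 1.45, 0.023, 1.371, -0.057], TCP at [0.258, -0.597, 0.223] pointing down, gripper open.
Joint ranges: [-2.86, 2.86], [-0.3, 2.09], [-1.38, 1.24], [0.06, 2.45], [-1.56, 4.7], [0.09, 2.05], [-2.69, 2.69]. Speed limits (rad/s): [2.57, 2.57, 3.14, 3.14, 3.14, 3.14, 3.14].

## Interface

Orientations are given as a rotation vector (axis times angle).
In Python, from bench import ctrl gives the robot as it stands.
- The arm moves only by the tool step_arm, never from a script. Its argument "targets" is a list of rows, each a list of 7 numbers: the shift along the world's x, y, z in cm, then the turn, a rotation vector about the world's x, y, z in degrees, then the opening, from 0 (shut) to 1 (fully open). A call has exactly 5 rows; each row shifts and turns the commanded pose from where the row before left it; what a row does not reach is not made up. A row lasts 1/12 s, in which the tool goes at most 41.7 mm and 7.16 degrees, less where a joint would pass 70% of its speed; a pose out of reach is approached as far as the arm can. A call with a gripper value outside its range is refused whole. The fingers move at their own pace and stop on an object; "force" is the grip in N (left out, the last holds). Time passes only in rows, so rows that do not move let the fingers close, or fill a call up. It gives the time, the measured TCP pose, the force, the opening and the grip force at its end, in the units of the state.
- ctrl.get_state(): the state, without advancing time (a new reading comes with each control period).
- ctrl.get_image(name): name is "scene" or "top" or "wrist"; returns (picture, depth): 384x512x3 uint8, red, green, blue; 384x512 float32, m along the optical axis (not along the pixel's ray), 0 where there is no reading.
- ctrl.camera_params(name): a dict with "intrinsics" (3x3 intrinsics, pixels), "distortion" ([k1, k2, p1, p2, k3] as OpenCV has them; the pictures are not rectified), "rvec" (rotation vector, rad) and "tvec" (3), from world to camera coordinates, as OpenCV has them; the wrist camera has in their place "hand_eye" (4x4, takes a point from camera to tool coordinates, whose origin is the TCP and whose axes are the flange's). Camera axes: x right, y down, z forward; pixel columns grow to the right and rows downward; lengths in m; the calibration is good to about 2 mm. A picture is of the moment at which its call begins: read the wrist's pose just before it. camera_params takes no time and is no camera call.
- ctrl.close_job(): hands the job in; it is judged then, once.
The state is a dict: "time": time; "joint_positions": joint angles; "qd": joint speeds; "joint_torque": joint torques, N m; "position": TCP position; "tool_rot": TCP orientation; "ft_force": force on the tool from outside, world axes, zero at the start; "torque": the same for the moment, N m; "grip_width": opening from 0.0 (shut) to 1.0 (fully open); "grip_force": force on a finger pad.
Only numpy, scipy, OpenCV 4.12 (cv2) and the standard library are available. Lean on these libraries where they do the work, as an engineer would, in place of code of your own. Each camera call takes 0.05 s, during which the arm holds its last target. There are 200 camera calls.

## Working session

There is one attempt and no reset: what is moved stays moved. The work goes in short steps, Python scripts to look and compute and a tool call to move; the robot and the scene stay as the last step left them, time stands still between calls to the robot, and variables do not carry over. Pictures are saved under pics/ and viewed, at most 14 in all, crops included, and the job is handed in when it is done.

Besides the shell and the picture viewer there is one more tool, called after ">>>" as name(argument=value, ...) on one line, values as JSON. step_arm: Moves the arm, as the interface text tells. Its arguments: {"type":"object","properties":{"targets":{"type":"array"},"force":{"type":"number"}},"required":["targets"]}

```bash
mkdir -p pics; ls; cat > h.py <<'E'
import numpy as np, cv2, sys
from scipy.spatial.transform import Rotation as R
from bench import ctrl
def cam(name):
    s=ctrl.get_state(); im,d=ctrl.get_image(name); p=ctrl.camera_params(name)
    K=np.array(p["intrinsics"]); D=np.array(p["distortion"])
    if "hand_eye" in p:
        T=np.eye(4); T[:3,:3]=R.from_rotvec(s["tool_rot"]).as_matrix(); T[:3,3]=s["position"]
        M=T@np.array(p["hand_eye"])
    else:
        W=np.eye(4); W[:3,:3]=R.from_rotvec(np.ravel(p["rvec"])).as_matrix(); W[:3,3]=np.ravel(p["tvec"]); M=np.linalg.inv(W)
    return im,d,K,D,M
def save(n,im): cv2.imwrite("pics/"+n+".png",im[:,:,::-1])
def world(K,D,M,px,d):
    px=np.array(px,float).reshape(-1,1,2); u=cv2.undistortPoints(px,K,D)[:,0]
    d=np.ravel(d)[:,None]; c=np.hstack([u*d,d]); return c@M[:3,:3].T+M[:3,3]
def cloud(d,K,D,M):
    v,u=np.mgrid[:d.shape[0],:d.shape[1]]
    return world(K,D,M,np.stack([u,v],-1).reshape(-1,2),d.ravel()).reshape(*d.shape,3)
def atz(K,D,M,px,z):
    a=world(K,D,M,px,np.ones(len(px))); o=M[:3,3]; r=a-o
    return o+r*((np.ravel(z)-o[2])/r[:,2])[:,None]
E
python3 - <<'E'
from h import *
for n in("top","scene"):
    im,d,K,D,M=cam(n); save(n,cv2.resize(im,(800,600),interpolation=cv2.INTER_CUBIC)); np.savez("/tmp/"+n,im=im,d=d,K=K,D=D,M=M)
    print(n,M[:3,3],M[:3,2])
print(ctrl.get_state(),ctrl.tcp_to_grasp)
E
```

```text
pics
top [ 0.41122417 -0.06019245  1.12374245] [ 0.11863008  0.00503835 -0.99292574]
scene [ 1.48313367 -0.44938139  0.79281807] [-0.73897505  0.3322345  -0.58611954]
{'time': 0.1, 'joint_positions': array([ 1.17711399,  0.32176755, -0.0700686 ,  1.45156595,  0.02259761,
        1.37079719, -0.05694878]), 'qd': array([-0.00035356, -0.00158796,  0.00139264, -0.0039747 , -0.00120751,
        0.00130225, -0.00061096]), 'joint_torque': array([-1.35454502e-04, -4.92570090e+01, -4.05522175e-01, -3.13397419e+01,
       -6.40702760e-02,  3.94854241e-02,  9.93301433e-05]), 'position': array([ 0.25752125, -0.59626398,  0.22155213]), 'tool_rot': array([-3.07487147e+00, -6.35715319e-01,  7.04168414e-04]), 'ft_force': array([0.00768284, 0.61441528, 0.10765203]), 'torque': array([0.0277129 , 0.02380928, 0.03366085]), 'grip_force': 0.0, 'grip_width': 0.9999491560522845} -0.0187
```

View pics/top.png

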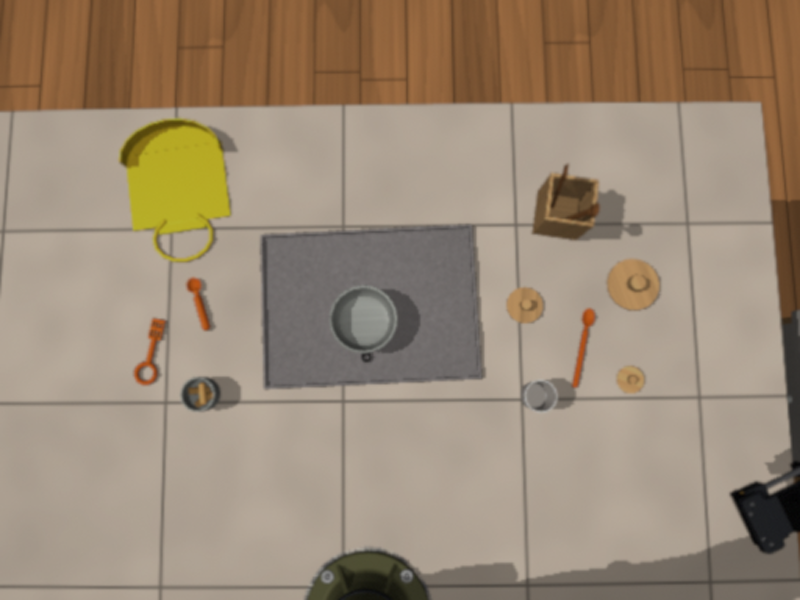

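View pics/scene.png

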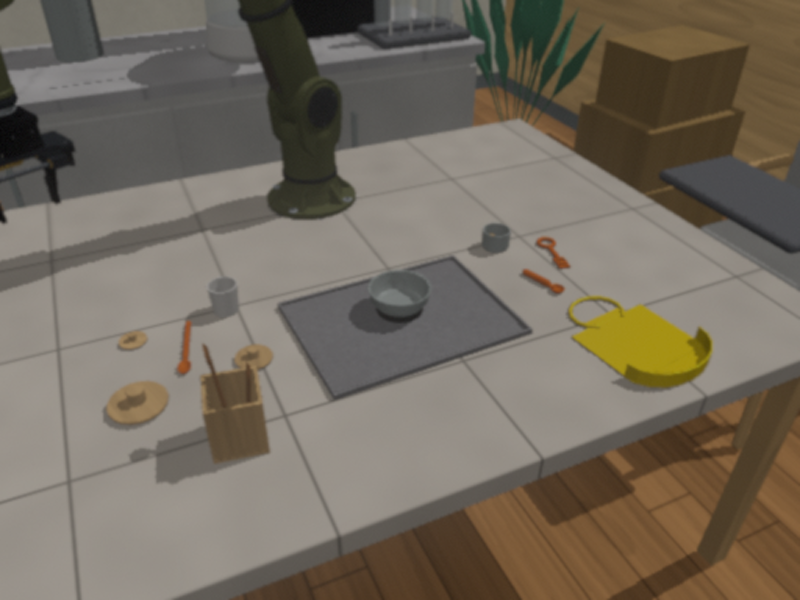

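The top view (800x600) shows the tray at about (372,308) and the bowl at (364,320), with its tab at (367,357). The short spoon is at (200,304), the long spoon at (585,347), the cup at (540,395) and the pot at (201,393). There are three lids: (525,305), (634,285) the big one, and (630,379) the small one. The middle one, (525,305), is the candidate. Next I'll measure everything.

```bash
cat > seg.py <<'E'
from h import *
def load(n):
    z=np.load("/tmp/"+n+".npz"); return [z[k] for k in("im","d","K","D","M")]
E
python3 - <<'E'
from seg import *
im,d,K,D,M=load("top"); P=cloud(d,K,D,M); s=512/800
hsv=cv2.cvtColor(im,cv2.COLOR_RGB2HSV)
pts={"floor":(440,450)}
print("table z",np.median(P[280:300,200:330,2]), "tray z",P[int(260*s),int(300*s)],P[int(360*s),int(430*s)])
def box(n,x,y,w,h,zmin,extra=None):
    sl=np.s_[int((y-h)*s):int((y+h)*s),int((x-w)*s):int((x+w)*s)]
    p=P[sl]; m=(p[...,2]>zmin)
    if extra=="o": 
        hh=hsv[sl]; m=(hh[...,0]<14)&(hh[...,1]>170)
    q=p[m]; c,sz,a=cv2.minAreaRect((q[:,:2]*1000).astype(np.float32))
    (cc,r)=cv2.minEnclosingCircle((q[:,:2]*1000).astype(np.float32))
    print(n,len(q),"rect",np.round(c,1),np.round(sz,1),round(a,1),"circ",np.round(cc,1),round(r,1),"zmax",q[:,2].max().round(4), "zmed",np.median(q[:,2]).round(4))
box("short",200,304,25,38,.003,"o"); box("long",585,347,28,50,.003,"o"); box("dipper",150,350,25,40,.003,"o")
box("cup",540,395,25,25,.03); box("pot",201,393,25,25,.03)
for n,x,y,w in(("lidM",525,305,26),("lidL",634,285,35),("lidS",630,379,22)): box(n,x,y,w,w,.005)
box("bowl",364,320,45,45,.04); box("caddy",568,205,40,40,.08)
# tray via gray/height
q=P[(P[...,2]>.003)&(P[...,2]<.02)&(np.abs(P[...,1]+.04)<.26)&(np.abs(P[...,0]-.55)<.2)]
im2=cv2.resize(im,None,fx=4,fy=4,interpolation=cv2.INTER_CUBIC)
sub=lambda x,y,w,h: cv2.resize(im2[int((y-h)*s*4):int((y+h)*s*4),int((x-w)*s*4):int((x+w)*s*4)],(400,300))
save("crops",np.vstack([np.hstack([sub(580,335,80,60),sub(180,340,80,60)]),np.hstack([sub(372,308,130,97),sub(364,335,60,45)])]))
# tray corners by pixels at rim height
for px in((263,236),(474,226),(483,377),(266,387)): print(px,atz(K,D,M,[(px[0]*s,px[1]*s)],[.012])[0])
E
```

```text
table z -0.0001311857537465988 tray z [0.63906418 0.1215671  0.01124318] [ 0.45008436 -0.11817163  0.00523723]
short 139 rect [477.8 150.4] [435.7  73.2] 62.9 circ [506.3 135.9] 217.9 zmax 1.1237 zmed 0.0106
long 149 rect [ 420.5 -260.2] [119.  382.3] 20.0 circ [ 472.5 -241.3] 191.2 zmax 1.1237 zmed 0.0079
dipper 178 rect [470.6 402.3] [ 39.1 118. ] 84.7 circ [469.9 394.6] 59.9 zmax 0.0135 zmed 0.0072
cup 173 rect [ 384.6 -197.5] [275.  54.] 89.5 circ [ 394.5 -197.5] 138.4 zmax 1.1237 zmed 0.0574
pot 134 rect [386.8 133.9] [386.5  61.1] 88.2 circ [397.6 133.3] 194.0 zmax 1.1237 zmed 0.0422
lidM 426 rect [ 514.7 -182.1] [ 92.5 306. ] 23.5 circ [ 493.5 -190.9] 154.5 zmax 1.1237 zmed 0.0093
lidL 873 rect [ 542.  -304.7] [119.7 541.5] 15.7 circ [ 531.  -307.8] 275.0 zmax 1.1237 zmed 0.0132
lidS 190 rect [ 412.5 -284.2] [448.   48.5] 89.3 circ [ 409.7 -284.2] 224.0 zmax 1.1237 zmed 0.0076
bowl 373 rect [495.1   1.4] [171.8 117.4] 1.9 circ [492.5 -13.5] 93.7 zmax 1.1237 zmed 0.0541
caddy 621 rect [ 571.7 -251.1] [112.6 485.9] 53.1 circ [ 582.4 -236.8] 246.0 zmax 1.1237 zmed 0.1036
(263, 236) [0.68454728 0.19164551 0.012     ]
(474, 226) [ 0.69890863 -0.2054721   0.012     ]
(483, 377) [ 0.41669279 -0.21454023  0.012     ]
(266, 387) [0.40260681 0.18181821 0.012     ]
```

View pics/crops.png

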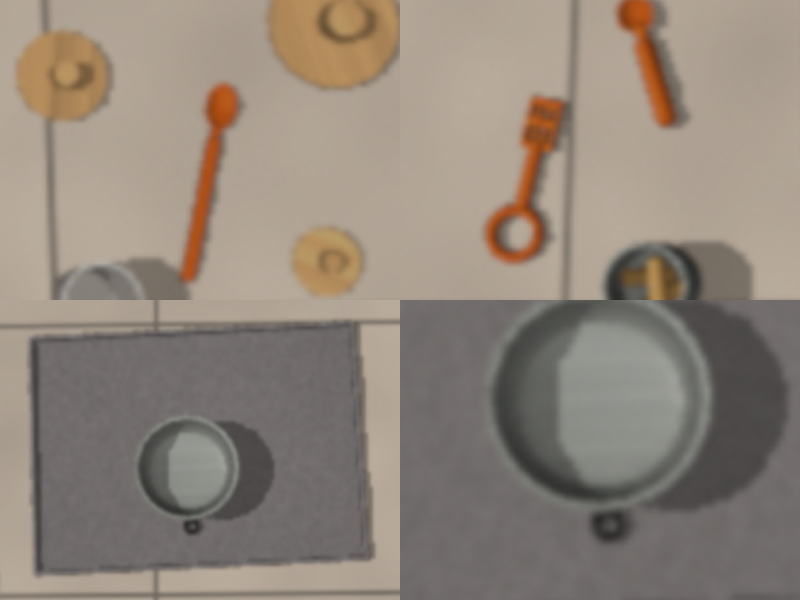

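The crops confirm which object is which. The middle lid (about 68 mm) is at upper left, the larger one at upper right and the smaller one at lower right. Some pixels have no depth reading, so I'll redo the measurements with those filtered out.

```bash
python3 - <<'E'
from seg import *
im,d,K,D,M=load("top"); P=cloud(d,K,D,M); s=512/800
hsv=cv2.cvtColor(im,cv2.COLOR_RGB2HSV)
def box(n,x,y,w,h,z0,z1=.2,o=0):
    m=np.zeros(d.shape,np.uint8); sl=np.s_[int((y-h)*s):int((y+h)*s),int((x-w)*s):int((x+w)*s)]
    m[sl]=1; m&=((d>0)&(P[...,2]>z0)&(P[...,2]<z1)).astype(np.uint8)
    if o: m&=((hsv[...,0]<14)&(hsv[...,1]>150)).astype(np.uint8)
    k,L,S,_=cv2.connectedComponentsWithStats(m); m=L==1+np.argmax(S[1:,4]); q=P[m]
    f=(q[:,:2]*1000).astype(np.float32); c,sz,a=cv2.minAreaRect(f); cc,r=cv2.minEnclosingCircle(f)
    vx,vy,_,_=cv2.fitLine(f,cv2.DIST_HUBER,0,.01,.01).ravel(); cm=f.mean(0)
    t=(f-cm)@[vx,vy]; mid=cm+(t.max()+t.min())/2*np.array([vx,vy])
    print(n,len(q),"rect",np.round(c,1),np.round(sz,1),"circ",np.round(cc,1),round(r,1),"z",np.percentile(q[:,2],[50,98]).round(4), "ax",round(np.degrees(np.arctan2(vy,vx)),1),"mid",mid.round(1),"len",round(t.max()-t.min(),1))
box("short",200,304,25,38,-1,.03,1); box("long",585,347,28,50,-1,.03,1); box("dipper",150,350,25,40,-1,.03,1)
box("cup",540,395,25,25,.053);box("cup",540,395,25,25,.03); box("pot",201,393,25,25,.038);box("pot",201,393,25,25,.02)
for n,x,y,w in(("lidM",525,305,26),("lidL",634,285,35),("lidS",630,379,22)): box(n,x,y,w,w,.004);box(n+"knob",x,y,w,w,.018)
box("bowl",364,320,45,45,.045); box("caddy",568,205,40,40,.09)
a=[np.array(atz(K,D,M,[(px[0]*s,px[1]*s)],[.012])[0]) for px in((263,236),(474,226),(483,377),(266,387))]; print("tray",np.mean(a,0))
im,d,K,D,M=load("scene"); P=cloud(d,K,D,M); print("scene cam:")
hsv=cv2.cvtColor(im,cv2.COLOR_RGB2HSV)
box("bowl",399,293,40,35,.045);box("cup",223,296,20,25,.053);box("pot",496,237,18,18,.038);box("lidM",253,357,25,20,.004);box("lidMk",253,357,25,20,.018);box("short",544,281,28,20,-1,.03,1); box("long",186,346,18,40,-1,.03,1)
E
```

```text
short 162 rect [557.9 313.7] [99.2 24.2] circ [558.4 311.3] 49.8 z [0.0105 0.016 ] ax 18.7 mid [558.7 310.3] len 99.4
long 179 rect [ 468.5 -401.3] [ 20.7 144.3] circ [ 468.6 -400.3] 72.2 z [0.0079 0.0131] ax -14.1 mid [ 469.  -398.7] len 144.4
dipper 220 rect [471.8 403. ] [ 41.5 120.1] circ [471.4 400.1] 60.2 z [0.0073 0.0127] ax -11.2 mid [471.2 399.2] len 120.3
cup 97 rect [ 383.6 -306.6] [56.7 54. ] circ [ 383.5 -306.6] 29.1 z [0.0604 0.0647] ax 78.2 mid [ 383.6 -306.8] len 57.5
cup 168 rect [ 383.6 -306.6] [56.7 54. ] circ [ 383.5 -306.6] 29.1 z [0.056  0.0645] ax 83.0 mid [ 383.8 -306.9] len 57.0
pot 94 rect [391.7 297.9] [58.3 58.4] circ [392.1 298.3] 30.6 z [0.0433 0.0468] ax -71.5 mid [392.2 298. ] len 60.0
pot 184 rect [392.4 297.9] [59.9 59. ] circ [391.9 298.4] 30.8 z [0.0382 0.0466] ax -87.4 mid [391.3 297.5] len 59.4
lidM 421 rect [ 549.8 -294.8] [66.5 65.9] circ [ 550.2 -297. ] 35.5 z [0.0092 0.027 ] ax 80.1 mid [ 549.2 -296.1] len 69.7
lidMknob 39 rect [ 549.6 -294. ] [18.1 18.5] circ [ 550.  -294.6] 10.0 z [0.0255 0.0316] ax 19.5 mid [ 549.9 -294.2] len 19.1
lidL 86
[... 939 characters left out ...]
 [55.3 58.9] circ [ 382.5 -308.8] 30.3 z [0.0578 0.0617] ax 0.1 mid [ 382.9 -308.7] len 59.0
pot 57 rect [391.8 296.7] [58.6 64.2] circ [392.2 294.9] 33.4 z [0.0409 0.0441] ax -61.1 mid [393.8 295.6] len 66.4
lidM 408 rect [ 639.8 -317.6] [ 65.6 254.7] circ [ 641.  -312.4] 127.4 z [0.0087 0.1636] ax -13.1 mid [ 639.4 -319.2] len 254.7
lidMk 114 rect [ 717.6 -332.8] [87.7 41.4] circ [ 720.8 -346.6] 44.1 z [0.1025 0.1672] ax 0.0 mid [ 721.7 -339.3] len 85.8
short 76 rect [560.  312.8] [88.6 26.7] circ [563.  303.3] 44.4 z [0.0069 0.0134] ax 21.7 mid [560.8 308.6] len 87.9
long 99 rect [ 469.6 -403.2] [ 16.1 145.2] circ [ 470.2 -400.2] 72.8 z [0.006 0.011] ax -14.3 mid [ 470.2 -400.2] len 145.5
```

>>> step_arm(targets=[[2.8,2.5,0,0,0,0,1],[2.8,2.5,0,0,0,0,1],[2.8,2.5,0,0,0,0,1],[2.8,2.5,0,0,0,0,1],[2.8,2.5,0,0,0,0,1]])

```text
time: 0.52
position: [0.3986, -0.4702, 0.2221]
tool_rot: [-3.076, -0.636, 0.001]
ft_force: [1.5, -0.2, -0.2]
grip_width: 1.004
grip_force: 0.0
```

>>> step_arm(targets=[[2.0,3.5,0,0,0,0,1],[2.0,3.5,0,0,0,0,1],[2.0,3.5,0,0,0,0,1],[2.0,3.5,0,0,0,0,1],[2.0,3.5,0,0,0,0,1]])

```text
time: 0.93
position: [0.4981, -0.2948, 0.2222]
tool_rot: [-3.076, -0.636, 0.001]
ft_force: [1.1, -0.3, 1.0]
grip_width: 0.999
grip_force: 0.0
```

>>> step_arm(targets=[[1.0,3.9,0,0,0,0,1],[1.0,3.9,0,0,0,0,1],[1.0,3.9,0,0,0,0,1],[1.0,3.9,0,0,0,0,1],[1.0,3.9,0,0,0,0,1]])

```text
time: 1.35
position: [0.5476, -0.0998, 0.2223]
tool_rot: [3.076, 0.636, -0.001]
ft_force: [0.3, -0.3, -0.7]
grip_width: 0.996
grip_force: 0.0
```

>>> step_arm(targets=[[0.2,4.0,0,0,0,0,1],[0.2,4.0,0,0,0,0,1],[0.2,4.0,0,0,0,0,1],[0.2,4.0,0,0,0,0,1],[0.2,4.0,0,0,0,0,1]])

```text
time: 1.77
position: [0.5573, 0.1, 0.2223]
tool_rot: [3.076, 0.636, -0.001]
ft_force: [0.5, 0.8, -0.5]
grip_width: 1.002
grip_force: 0.0
```

>>> step_arm(targets=[[0,4.0,-1,0,0,-1,1],[0,4.0,-1,0,0,-1,1],[0,4.0,-1,0,0,-1,1],[0,4.0,-1,0,0,-1,1],[0,0,0,0,0,0,1]])

```text
time: 2.18
position: [0.5529, 0.2687, 0.1801]
tool_rot: [-3.087, -0.546, 0.007]
ft_force: [-1.7, 0.4, 0.1]
grip_width: 1.001
grip_force: 0.0
```

```bash
cat >> seg.py <<'E'
def orange(P,d,im,c,r=.1,zmax=.05):
    hsv=cv2.cvtColor(im,cv2.COLOR_RGB2HSV)
    m=((d>0)&(hsv[...,0]<14)&(hsv[...,1]>150)&(np.hypot(P[...,0]-c[0],P[...,1]-c[1])<r)&(P[...,2]<zmax)).astype(np.uint8)
    k,L,S,_=cv2.connectedComponentsWithStats(m); m=L==1+np.argmax(S[1:,4]); f=(P[m][:,:2]*1000).astype(np.float32)
    vx,vy,_,_=cv2.fitLine(f,cv2.DIST_HUBER,0,.01,.01).ravel()
    if vx<0: vx,vy=-vx,-vy
    cm=f.mean(0); t=(f-cm)@[vx,vy]; mid=cm+(t.max()+t.min())/2*np.array([vx,vy])
    print("spoon n",m.sum(),"mid",mid.round(1),"yaw",round(np.degrees(np.arctan2(vy,vx)),1),"len",round(t.max()-t.min(),1),"z98",np.percentile(P[m][:,2],98).round(4))
E
python3 - <<'E'
from seg import *
im,d,K,D,M=cam("wrist"); P=cloud(d,K,D,M); save("w1",im)
orange(P,d,im,(.5587,.3103))
E
```

```text
spoon n 1242 mid [557.6 310.7] yaw 19.9 len 99.3 z98 0.0138
```

View pics/w1.png

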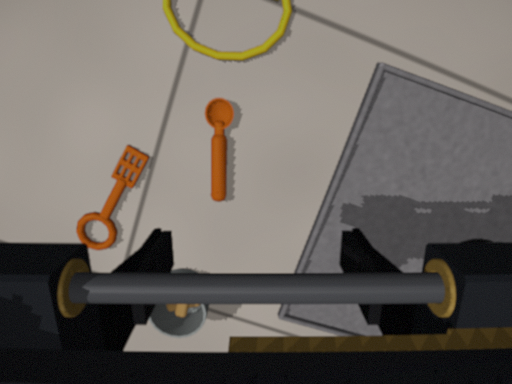

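The wrist picture shows the short spoon at (219,150), nearly in line with the tool (yaw 19.9°). The dipper is at (113,200), well clear. I'll go down and grip.

>>> step_arm(targets=[[0.25,2.1,-1.0,0,0,0,0.6],[0.25,2.1,-3.0,0,0,0,0.6],[0,0,-4.0,0,0,0,0.6],[0,0,-4.0,0,0,0,0.6],[0,0,-3.6,0,0,0,0.6]])

```text
time: 2.65
position: [0.5628, 0.2986, 0.0244]
tool_rot: [3.096, 0.527, -0.001]
ft_force: [0.6, -0.8, -0.1]
grip_width: 0.706
grip_force: 0.0
```

>>> step_arm(targets=[[0,0,-1.0,0,0,0,0.6],[0,0,-0.6,0,0,0,0.6],[0,0,0,0,0,0,0.6],[0,0,0,0,0,0,0.6],[0,0,0,0,0,0,0.6]])

```text
time: 3.07
position: [0.5647, 0.3012, 0.0134]
tool_rot: [-3.096, -0.528, -0.007]
ft_force: [0.4, 0.8, -0.1]
grip_width: 0.602
grip_force: 0.0
```

>>> step_arm(targets=[[-0.3,0.45,0,0,0,0.3,0.6],[-0.35,0.5,0,0,0,0.3,0.6],[0,0,-0.5,0,0,0,0.6],[0,0,-0.4,0,0,0,0.6],[0,0,0,0,0,0,0.6]])

```text
time: 3.48
position: [0.5555, 0.3096, 0.0006]
tool_rot: [3.093, 0.545, -0.002]
ft_force: [-0.3, -0.4, 0.4]
grip_width: 0.603
grip_force: 0.0
```

>>> step_arm(force=15, targets=[[0,0,0,0,0,0,0],[0,0,0,0,0,0,0],[0,0,0,0,0,0,0],[0,0,0,0,0,0,0],[0,0,0,0,0,0,0]])

```text
time: 3.9
position: [0.5564, 0.3097, 0.0017]
tool_rot: [3.094, 0.544, 0.0]
ft_force: [-0.8, -0.3, 0.2]
grip_width: 0.308
grip_force: 0.0
```

>>> step_arm(force=15, targets=[[0,0,0.2,0,0,0,0],[0,0,0,0,0,0,0],[0,0,0,0,0,0,0],[0,0,0,0,0,0,0],[0,0,0,0,0,0,0]])

```text
time: 4.32
position: [0.5565, 0.3099, 0.004]
tool_rot: [-3.094, -0.545, -0.001]
ft_force: [0.9, -1.1, 2.2]
grip_width: 0.187
grip_force: 15.0
```

>>> step_arm(targets=[[0,0,0,0,0,0,0],[0,0,1,0,0,0,0],[0,0,3,0,0,0,0],[0,0,4,0,0,0,0],[0,0,4,0,0,0,0]])

```text
time: 4.73
position: [0.5552, 0.3092, 0.1242]
tool_rot: [3.093, 0.545, -0.004]
ft_force: [1.4, 0.5, 0.4]
grip_width: 0.183
grip_force: 15.0
```

>>> step_arm(targets=[[-0.3,-3.4,0,0,0,-1.5,0],[-0.3,-3.4,0,0,0,-1.5,0],[-0.3,-3.4,0,0,0,-1.5,0],[-0.3,-3.4,0,0,0,-1.5,0],[-0.3,-3.4,0,0,0,-1.5,0]])

```text
time: 5.15
position: [0.5407, 0.1383, 0.1241]
tool_rot: [3.123, 0.34, 0.0]
ft_force: [0.7, 0.2, -0.1]
grip_width: 0.184
grip_force: 15.0
```

>>> step_arm(targets=[[-0.3,-3.4,0,0,0,-1.5,0],[-0.3,-3.4,0,0,0,-1.5,0],[-0.3,-3.4,0,0,0,-1.5,0],[-0.3,-3.4,0,0,0,-1.5,0],[-0.3,-3.4,0,0,0,-1.5,0]])

```text
time: 5.57
position: [0.5258, -0.0317, 0.1242]
tool_rot: [3.138, 0.134, 0.001]
ft_force: [0.2, 0.3, 0.1]
grip_width: 0.183
grip_force: 15.0
```

>>> step_arm(targets=[[-0.1,-3.4,0,0,0,-1.5,0],[-0.1,-3.3,0,0,0,-1.5,0],[0,0,-2,0,0,0,0],[0,0,-3,0,0,0,0],[0,0,-3,0,0,0,0]])

```text
time: 5.98
position: [0.5252, -0.0984, 0.0442]
tool_rot: [3.14, 0.051, 0.005]
ft_force: [-0.3, 0.2, -0.4]
grip_width: 0.181
grip_force: 15.0
```

>>> step_arm(targets=[[0,0,0,0,0,0,0],[0,0,0,0,0,0,0],[0,0,0,0,0,0,0],[0,0,0,0,0,0,0],[0,0,0,0,0,0,0]])

```text
time: 6.4
position: [0.5258, -0.0973, 0.0457]
tool_rot: [3.14, 0.054, 0.005]
ft_force: [0.1, 0.4, -0.7]
grip_width: 0.184
grip_force: 15.0
```

>>> step_arm(targets=[[-0.2,0,-1,0,0,0,0],[0,0,-1.4,0,0,0,0],[0,0,-0.8,0,0,0,0],[0,0,-0.3,0,0,0,0],[0,0,0,0,0,0,0]])

```text
time: 6.82
position: [0.522, -0.0972, 0.0085]
tool_rot: [3.141, 0.054, -0.001]
ft_force: [-0.3, -0.7, -0.5]
grip_width: 0.18
grip_force: 15.0
```

>>> step_arm(targets=[[0,0,-0.1,0,0,0,0],[0,0,0,0,0,0,0],[0,0,0,0,0,0,0.35],[0,0,0,0,0,0,0.35],[0,0,0,0,0,0,0.35]])

```text
time: 7.23
position: [0.5223, -0.0972, 0.0075]
tool_rot: [3.141, 0.054, 0.0]
ft_force: [0.3, 0.4, -0.2]
grip_width: 0.312
grip_force: 0.0
```

>>> step_arm(targets=[[0,0,0,0,0,0,0.35],[0,0,0.5,0,0,0,0.35],[0,0,3,0,0,0,0.5],[0,0,4,0,0,0,0.6],[0,0,4,0,0,0,0.6]])

```text
time: 7.65
position: [0.5212, -0.0969, 0.1233]
tool_rot: [-3.14, -0.054, 0.004]
ft_force: [1.9, -0.3, 0.2]
grip_width: 0.496
grip_force: 0.0
```

>>> step_arm(targets=[[-0.6,-3.4,0.5,0,0,-1.8,0.6],[-0.6,-3.4,0.5,0,0,-1.8,0.6],[-0.6,-3.4,0.5,0,0,-1.8,0.6],[-0.6,-3.4,0.5,0,0,-1.8,0.6],[-0.6,-3.4,0.5,0,0,-1.8,0.6]])

```text
time: 8.07
position: [0.4918, -0.2688, 0.1485]
tool_rot: [3.135, -0.195, 0.001]
ft_force: [-0.0, 0.1, 0.0]
grip_width: 0.596
grip_force: 0.0
```

>>> step_arm(targets=[[-0.6,-3.4,0.5,0,0,-1.8,0.6],[-0.6,-3.4,0.5,0,0,-1.8,0.6],[-0.6,-3.4,0.5,0,0,-1.8,0.6],[-0.4,-3.1,0.5,0,0,-1.8,0.6],[0,0,0,0,0,0,0.6]])

```text
time: 8.48
position: [0.4668, -0.4091, 0.1687]
tool_rot: [3.109, -0.406, 0.001]
ft_force: [-0.8, -0.7, 0.5]
grip_width: 0.6
grip_force: 0.0
```

```bash
python3 - <<'E'
from seg import *
im,d,K,D,M=cam("wrist"); P=cloud(d,K,D,M)
orange(P,d,im,(.4695,-.3995),.12); s=ctrl.get_state(); print(s["position"],s["tool_rot"])
im,d,K,D,M=cam("top"); P=cloud(d,K,D,M); orange(P,d,im,(.525,-.098)); orange(P,d,im,(.4695,-.3995),.12)
E
```

```text
spoon n 1260 mid [ 468.2 -399.9] yaw -12.2 len 146.7 z98 0.0109
[ 0.46817013 -0.40496145  0.16802767] [ 3.11373885e+00 -4.00026621e-01  1.80126073e-04]
spoon n 199 mid [525.2 -97.1] yaw 1.3 len 99.5 z98 0.0218
spoon n 72 mid [ 431.3 -389.1] yaw -14.0 len 67.9 z98 0.0138
```

>>> step_arm(targets=[[0,0.5,-2,0,0,1,0.5],[0,0,-3.5,0,0,0,0.5],[0,0,-3.5,0,0,0,0.5],[0,0,-3,0,0,0,0.5],[0,0,-2,0,0,0,0.5]])

```text
time: 9.0
position: [0.4695, -0.3915, 0.0243]
tool_rot: [-3.118, 0.357, 0.005]
ft_force: [-0.4, 0.3, -0.2]
grip_width: 0.505
grip_force: 0.0
```

>>> step_arm(targets=[[0,0,-1.0,0,0,0,0.5],[0,0,-1.0,0,0,0,0.5],[0,0,0,0,0,0,0.5],[0,0,0,0,0,0,0.5],[0,0,0,0,0,0,0.5]])

```text
time: 9.42
position: [0.4715, -0.3958, 0.0093]
tool_rot: [3.119, -0.361, 0.004]
ft_force: [-0.2, -0.1, 0.5]
grip_width: 0.503
grip_force: 0.0
```

>>> step_arm(force=15, targets=[[-0.3,-0.4,0,0,0,0,0.5],[0,0,-0.5,0,0,0,0.5],[0,0,0,0,0,0,0],[0,0,0,0,0,0,0],[0,0,0,0,0,0,0]])

```text
time: 9.83
position: [0.4672, -0.3992, 0.0026]
tool_rot: [-3.121, 0.362, 0.0]
ft_force: [0.8, -0.6, 0.8]
grip_width: 0.355
grip_force: 0.0
```

>>> step_arm(targets=[[0,0,0,0,0,0,0],[0,0,0,0,0,0,0],[0,0,0,0,0,0,0],[0,0,0,0,0,0,0],[0,0,0,0,0,0,0]])

```text
time: 10.25
position: [0.4674, -0.3992, 0.0026]
tool_rot: [3.121, -0.362, 0.0]
ft_force: [0.0, -0.3, 0.9]
grip_width: 0.121
grip_force: 15.0
```

>>> step_arm(targets=[[0,0,0,0,0,0,0],[0,0,0,0,0,0,0],[0,0,0,0,0,0,0],[0,0,0,0,0,0,0],[0,0,0,0,0,0,0]])

```text
time: 10.67
position: [0.4674, -0.3992, 0.0026]
tool_rot: [3.121, -0.362, 0.0]
ft_force: [0.3, 0.3, -0.3]
grip_width: 0.122
grip_force: 15.0
```

>>> step_arm(targets=[[0,0,1,0,0,0,0],[0,0,3,0,0,0,0],[0,0,4,0,0,0,0],[0.7,3.0,2,0,0,1.9,0],[0.7,3.2,0,0,0,1.9,0]])

```text
time: 11.08
position: [0.4837, -0.3417, 0.1094]
tool_rot: [3.123, -0.264, 0.014]
ft_force: [2.3, -0.2, 0.2]
grip_width: 0.125
grip_force: 15.0
```

>>> step_arm(targets=[[0.7,3.2,0,0,0,1.9,0],[0.7,3.2,0,0,0,1.9,0],[0.7,3.2,0,0,0,1.9,0],[0.7,3.2,0,0,0,1.9,0],[0.8,3.0,0,0,0,1.9,0]])

```text
time: 11.5
position: [0.5173, -0.1775, 0.1035]
tool_rot: [3.141, 0.005, 0.001]
ft_force: [0.3, -0.3, 0.0]
grip_width: 0.125
grip_force: 15.0
```

>>> step_arm(targets=[[0.8,3.0,0,0,0,1.9,0],[0,0,-2,0,0,0,0],[0,0,-3,0,0,0,0],[0,0,-1,0,0,0,0],[0,0,0,0,0,0,0]])

```text
time: 11.92
position: [0.5226, -0.1489, 0.0402]
tool_rot: [-3.14, -0.054, 0.009]
ft_force: [-1.4, -0.4, -0.6]
grip_width: 0.12
grip_force: 15.0
```

>>> step_arm(targets=[[0,0,0,0,0,0,0],[0,0,0,0,0,0,0],[0,0,0,0,0,0,0],[0,0,0,0,0,0,0],[0,0,0,0,0,0,0]])

```text
time: 12.33
position: [0.5259, -0.1496, 0.0436]
tool_rot: [3.14, 0.053, 0.002]
ft_force: [-0.5, 0.3, 0.3]
grip_width: 0.123
grip_force: 15.0
```

>>> step_arm(targets=[[0,0,-1,0,0,0,0],[0,0,-1.4,0,0,0,0],[0,0,-0.8,0,0,0,0],[0,0,-0.3,0,0,0,0],[0,0,0,0,0,0,0]])

```text
time: 12.75
position: [0.5248, -0.1491, 0.0072]
tool_rot: [-3.141, -0.054, 0.002]
ft_force: [-0.4, -0.6, 0.3]
grip_width: 0.127
grip_force: 15.0
```

>>> step_arm(targets=[[0,0,-0.1,0,0,0,0],[0,0,0,0,0,0,0],[0,0,0,0,0,0,0.3],[0,0,0,0,0,0,0.3],[0,0,0,0,0,0,0.3]])

```text
time: 13.17
position: [0.5252, -0.1492, 0.0063]
tool_rot: [3.141, 0.054, -0.0]
ft_force: [0.5, -0.3, 0.4]
grip_width: 0.256
grip_force: 0.0
```

>>> step_arm(targets=[[0,0,0,0,0,0,0.3],[0,0,0.5,0,0,0,0.3],[0,0,3,0,0,0,0.5],[0,0,4,0,0,0,1],[0,0,4,0,0,0,1]])

```text
time: 13.58
position: [0.5242, -0.1488, 0.1222]
tool_rot: [-3.14, -0.054, 0.004]
ft_force: [0.8, 0.1, 1.4]
grip_width: 0.446
grip_force: 0.0
```

>>> step_arm(targets=[[-2.3,-2.6,0,0,0,0,1],[-2.3,-2.6,0,0,0,0,1],[-2.3,-2.6,0,0,0,0,1],[-2.3,-2.6,0,0,0,0,1],[-2.3,-2.6,0,0,0,0,1]])

```text
time: 14.0
position: [0.4092, -0.2803, 0.1222]
tool_rot: [3.14, 0.055, 0.001]
ft_force: [-0.2, -1.1, -0.3]
grip_width: 0.823
grip_force: 0.0
```

>>> step_arm(targets=[[-2.4,-2.8,0,0,0,0,1],[0,0,0,0,0,0,1],[0,0,0,0,0,0,1],[0,0,0,0,0,0,1],[0,0,0,0,0,0,1]])

```text
time: 14.42
position: [0.3873, -0.3061, 0.1218]
tool_rot: [-3.141, -0.057, -0.001]
ft_force: [-0.2, -0.4, 0.2]
grip_width: 0.994
grip_force: 0.0
```

>>> step_arm(targets=[[-0.4,-0.1,-1.5,0,0,0,1],[0,0,-2.5,0,0,0,1],[0,0,-2.5,0,0,0,1],[0,0,-2.2,0,0,0,1],[0,0,-1,0,0,0,1]])

```text
time: 14.83
position: [0.3818, -0.3057, 0.0219]
tool_rot: [-3.138, -0.058, 0.005]
ft_force: [-0.7, 0.5, 0.2]
grip_width: 0.999
grip_force: 0.0
```

>>> step_arm(force=12, targets=[[0,0,0,0,0,0,1],[0,0,0,0,0,0,1],[0,0,0,0,0,0,0.75],[0,0,0,0,0,0,0.7],[0,0,0,0,0,0,0.7]])

```text
time: 15.25
position: [0.3832, -0.3089, 0.0259]
tool_rot: [3.139, 0.054, 0.003]
ft_force: [0.4, 0.7, 0.2]
grip_width: 0.858
grip_force: 0.0
```

>>> step_arm(force=12, targets=[[0,0.1,-0.2,0,0,0,0.68],[0,0,0,0,0,0,0.65],[0,0,0,0,0,0,0.6],[0,0,0,0,0,0,0.5],[0,0,0,0,0,0,0.4]])

```text
time: 15.67
position: [0.3823, -0.3071, 0.0227]
tool_rot: [-3.141, -0.054, -0.0]
ft_force: [-0.2, 2.1, 0.0]
grip_width: 0.643
grip_force: 12.0
```

>>> step_arm(targets=[[0,0,0,0,0,0,0.4],[0,0,0,0,0,0,0.4],[0,0,0,0,0,0,0.4],[0,0,0,0,0,0,0.4],[0,0,0,0,0,0,0.4]])

```text
time: 16.08
position: [0.3824, -0.3071, 0.0227]
tool_rot: [-3.141, -0.054, -0.0]
ft_force: [-0.9, 1.7, 2.6]
grip_width: 0.643
grip_force: 11.9
```

>>> step_arm(targets=[[0,0,1,0,0,0,0.4],[0,0,2,0,0,0,0.4],[0,0,2.5,0,0,0,0.4],[0,0,2.5,0,0,0,0.4],[0.9,1.1,2,0,0,0,0.4]])

```text
time: 16.5
position: [0.3898, -0.2991, 0.1248]
tool_rot: [3.139, 0.047, 0.0]
ft_force: [0.1, 0.2, -0.3]
grip_width: 0.641
grip_force: 12.0
```

>>> step_arm(targets=[[1.5,1.8,0,0,0,0,0.4],[2.0,2.4,0,0,0,0,0.4],[2.0,2.4,0,0,0,0,0.4],[2.0,2.4,0,0,0,0,0.4],[2.0,2.4,0,0,0,0,0.4]])

```text
time: 16.92
position: [0.487, -0.1815, 0.1232]
tool_rot: [3.14, 0.053, 0.001]
ft_force: [0.2, -0.8, -0.7]
grip_width: 0.64
grip_force: 12.0
```

>>> step_arm(targets=[[2.0,2.4,0,0,0,0,0.4],[2.0,2.4,0,0,0,0,0.4],[2.0,2.4,0,0,0,0,0.4],[2.0,2.4,0,0,0,0,0.4],[2.0,2.4,0,0,0,0,0.4]])

```text
time: 17.33
position: [0.5871, -0.0615, 0.123]
tool_rot: [3.14, 0.053, 0.0]
ft_force: [-0.4, -0.1, -0.5]
grip_width: 0.639
grip_force: 12.0
```

>>> step_arm(targets=[[2.0,2.4,0,0,0,0,0.4],[2.0,2.4,0,0,0,0,0.4],[1.4,1.8,0,0,0,0,0.4],[0,0,-2,0,0,0,0.4],[0,0,-2,0,0,0,0.4]])

```text
time: 17.75
position: [0.6423, 0.0062, 0.0838]
tool_rot: [-3.14, -0.059, -0.006]
ft_force: [-0.6, -1.1, -1.9]
grip_width: 0.642
grip_force: 12.0
```

>>> step_arm(targets=[[0,0,0,0,0,0,0.4],[0,0,0,0,0,0,0.4],[0,0,0,0,0,0,0.4],[0,0,0,0,0,0,0.4],[0,0,0,0,0,0,0.4]])

```text
time: 18.17
position: [0.6411, 0.0034, 0.0842]
tool_rot: [3.141, 0.053, 0.004]
ft_force: [-0.1, 0.7, 0.5]
grip_width: 0.636
grip_force: 12.0
```

>>> step_arm(targets=[[-0.1,0.3,-1,0,0,0,0.4],[0,0,-1.5,0,0,0,0.4],[0,0,-1.5,0,0,0,0.4],[0,0,-0.8,0,0,0,0.4],[0,0,-0.5,0,0,0,0.4]])

```text
time: 18.58
position: [0.6382, 0.0068, 0.028]
tool_rot: [-3.141, -0.054, 0.003]
ft_force: [-0.8, 0.4, -1.0]
grip_width: 0.642
grip_force: 12.0
```

>>> step_arm(targets=[[0,0,-0.2,0,0,0,0.4],[0,0,0,0,0,0,0.4],[0,0,0,0,0,0,0.4],[0,0,0,0,0,0,0.4],[0,0,0,0,0,0,0.4]])

```text
time: 19.0
position: [0.6396, 0.0067, 0.0279]
tool_rot: [3.141, 0.054, 0.001]
ft_force: [-0.4, -0.1, -0.4]
grip_width: 0.641
grip_force: 12.1
```

>>> step_arm(targets=[[0,0,0,0,0,0,0.66],[0,0,0,0,0,0,0.7],[0,0,0,0,0,0,0.8],[0,0,0,0,0,0,0.85],[0,0,0,0,0,0,0.85]])

```text
time: 19.42
position: [0.6394, 0.0067, 0.0277]
tool_rot: [3.141, 0.054, 0.0]
ft_force: [0.4, 0.2, -0.3]
grip_width: 0.815
grip_force: 0.0
```

>>> step_arm(targets=[[0,0,0,0,0,0,0.85],[0,0,1,0,0,0,0.85],[0,0,3,0,0,0,0.85],[0,0,4,0,0,0,1],[0,0,4,0,0,0,1]])

```text
time: 19.83
position: [0.6383, 0.0069, 0.1487]
tool_rot: [-3.141, -0.054, 0.003]
ft_force: [0.9, 0.4, 1.2]
grip_width: 0.929
grip_force: 0.0
```

>>> step_arm(targets=[[-2,2.3,0,0,0,6.5,1],[-2,2.3,0,0,0,6.5,1],[-2,2.3,0,0,0,6.5,1],[-2,2.3,0,0,0,6.5,1],[-2,2.3,0,0,0,6.5,1]])

```text
time: 20.25
position: [0.5383, 0.1229, 0.1485]
tool_rot: [2.997, 0.939, 0.001]
ft_force: [0.6, -0.1, -0.3]
grip_width: 0.998
grip_force: 0.0
```

>>> step_arm(targets=[[-2,2.3,0,0,0,6.5,1],[-2,2.3,0,0,0,6.5,1],[-2,2.3,0,0,0,6.5,1],[-2,2.3,0,0,0,6.5,1],[-2,2.3,0,0,0,6.5,1]])

```text
time: 20.67
position: [0.4383, 0.2379, 0.1485]
tool_rot: [2.614, 1.74, 0.002]
ft_force: [-0.2, 0.4, 0.4]
grip_width: 1.004
grip_force: 0.0
```

>>> step_arm(targets=[[-2,2.3,0,0,0,6.5,1],[-2,2.3,0,0,0,6.5,1],[0,0,0,0,0,6,1],[0,0,0,0,0,6,1],[0,0,0,0,0,0,1]])

```text
time: 21.08
position: [0.3989, 0.2834, 0.1484]
tool_rot: [2.177, 2.263, 0.001]
ft_force: [-0.3, -0.3, 0.2]
grip_width: 1.001
grip_force: 0.0
```

```bash
cat >> seg.py <<'E'
def disc(P,d,n,c,r,z0,z1=.2):
    m=(d>0)&(P[...,2]>z0)&(P[...,2]<z1)&(np.hypot(P[...,0]-c[0],P[...,1]-c[1])<r); f=(P[m][:,:2]*1000).astype(np.float32)
    cc,R_=cv2.minEnclosingCircle(f); e=cv2.fitEllipse(cv2.convexHull(f)); print(n,m.sum(),"circ",np.round(cc,1),round(R_,1),"ell",np.round(e[0],1),np.round(e[1],1),"z",np.percentile(P[m][:,2],[50,98]).round(4))
E
python3 - <<'E'
from seg import *
im,d,K,D,M=cam("wrist"); P=cloud(d,K,D,M); s=ctrl.get_state(); print(s["position"],s["tool_rot"])
save("w2",im)
try: disc(P,d,"pot wrist",(.392,.297),.05,.036)
except Exception as e: print(e)
im,d,K,D,M=cam("top"); P=cloud(d,K,D,M); disc(P,d,"cup top",(.64,.006),.05,.055); disc(P,d,"bowl",(.522,.002),.08,.045); orange(P,d,im,(.525,-.098),.09)
orange(P,d,im,(.527,-.149),.09)
save("top2",cv2.resize(im,(800,600),interpolation=cv2.INTER_CUBIC))
im,d,K,D,M=cam("scene"); P=cloud(d,K,D,M); disc(P,d,"cup scene",(.64,.006),.05,.055)
E
```

```text
[0.39929908 0.28300674 0.14825362] [2.18409339e+00 2.25677190e+00 1.07834249e-03]
pot wrist 3605 circ [392.1 293.3] 49.8 ell [392.5 297.7] [ 61.1 106.6] z [0.1639 0.1983]
cup top 111 circ [640.6   6.9] 28.6 ell [640.7   7. ] [56.4 56.5] z [0.0653 0.0701]
bowl 308 circ [522.5   2.6] 60.5 ell [522.2   2.7] [119. 120.] z [0.0547 0.0597]
spoon n 202 mid [ 528.1 -149.4] yaw 1.9 len 146.3 z98 0.018
spoon n 204 mid [ 528.1 -149.4] yaw 1.6 len 146.3 z98 0.018
cup scene 151 circ [640.2   4.7] 31.8 ell [640.4   5.3] [55.6 62.4] z [0.0622 0.0676]
```

View pics/top2.png

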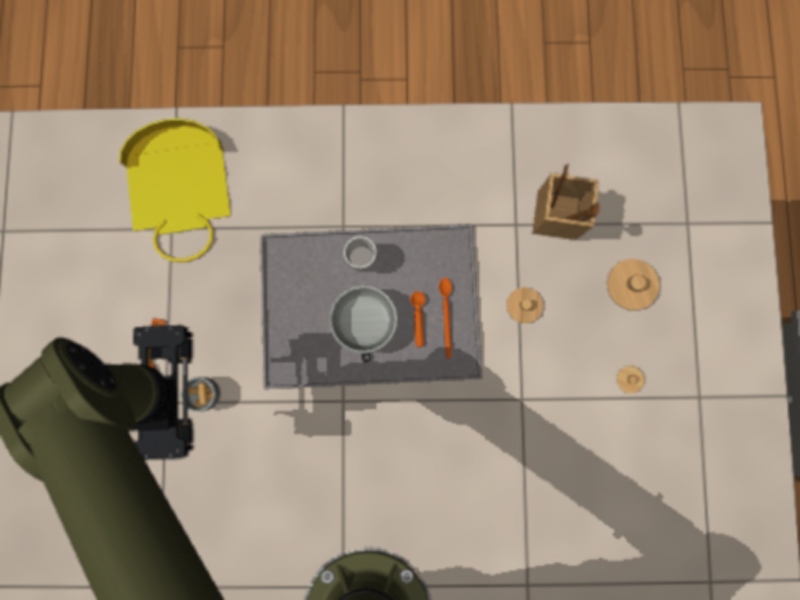

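The top view shows both spoons on the tray at (419,318) and (447,317), the cup at (360,252) behind the bowl, and the gripper beside the pot at (203,393). Placement errors are about 1 mm. Next I'll grasp the pot.

>>> step_arm(targets=[[-0.7,1.4,0,0,0,0,1],[0,0,-2,0,0,0,1],[0,0,-2.5,0,0,0,1],[0,0,-2,0,0,0,1],[0,0,-1.5,0,0,0,1]])

```text
time: 21.65
position: [0.3919, 0.2959, 0.066]
tool_rot: [-2.186, -2.255, 0.003]
ft_force: [-0.0, -0.2, 1.0]
grip_width: 1.002
grip_force: 0.0
```

>>> step_arm(targets=[[0,0,0,0,0,0,1],[0,0,0,0,0,0,1],[0,0,0,0,0,0,1],[0,0,0,0,0,0,1],[0,0,0,0,0,0,1]])

```text
time: 22.07
position: [0.3931, 0.2972, 0.0688]
tool_rot: [2.183, 2.258, 0.003]
ft_force: [-0.8, 0.1, -0.4]
grip_width: 1.001
grip_force: 0.0
```

```bash
python3 - <<'E'
from seg import *
z=ctrl.get_state(); print(z["position"],z["tool_rot"])
im,d,K,D,M=cam("wrist"); P=cloud(d,K,D,M); disc(P,d,"pot wrist",(.392,.297),.04,.036,.05)
E
```

```text
[0.39314746 0.29723058 0.06876431] [2.18300874 2.25777546 0.00320551]
pot wrist 2352 circ [390.5 298.8] 31.2 ell [390.4 298.8] [61.5 61.9] z [0.0434 0.045 ]
```

>>> step_arm(force=20, targets=[[-0.2,0.1,-1.5,0,0,0,1],[0,0,-2,0,0,0,1],[0,0,-1.5,0,0,0,1],[0,0,-0.7,0,0,0,1],[0,0,0,0,0,0,0.8]])

```text
time: 22.53
position: [0.3894, 0.2971, 0.0096]
tool_rot: [-2.183, -2.259, 0.003]
ft_force: [0.0, -0.8, -0.4]
grip_width: 0.971
grip_force: 0.0
```

>>> step_arm(force=20, targets=[[0,0,0,0,0,0,0.78],[0,0,0,0,0,0,0.74],[0,0,0,0,0,0,0.7],[0,0,0,0,0,0,0.6],[0,0,0,0,0,0,0.5]])

```text
time: 22.95
position: [0.391, 0.2981, 0.0114]
tool_rot: [2.183, 2.258, 0.002]
ft_force: [-0.7, -0.4, 4.1]
grip_width: 0.699
grip_force: 19.9
```

>>> step_arm(targets=[[0,0,0,0,0,0,0.5],[0,0,0,0,0,0,0.5],[0,0,0,0,0,0,0.5],[0,0,0,0,0,0,0.5],[0,0,0,0,0,0,0.5]])

```text
time: 23.37
position: [0.391, 0.2981, 0.0114]
tool_rot: [2.182, 2.259, 0.002]
ft_force: [-0.4, -0.5, 6.2]
grip_width: 0.693
grip_force: 19.9
```

>>> step_arm(targets=[[0,0,0.7,0,0,0,0.5],[0,0,1.5,0,0,0,0.5],[0,0,2,0,0,0,0.5],[0,0,1.5,0,0,0,0.5],[0.6,-0.8,0.5,0,0,0,0.5]])

```text
time: 23.78
position: [0.3957, 0.2923, 0.0748]
tool_rot: [-2.179, -2.263, -0.005]
ft_force: [0.6, 1.2, -1.6]
grip_width: 0.69
grip_force: 19.9
```

>>> step_arm(targets=[[1.2,-1.7,0,0,0,0,0.5],[1.6,-2.2,0,0,0,0,0.5],[1.6,-2.2,0,0,0,0,0.5],[1.6,-2.2,0,0,0,0,0.5],[1.6,-2.2,0,0,0,0,0.5]])

```text
time: 24.2
position: [0.4723, 0.1835, 0.0726]
tool_rot: [-2.183, -2.26, 0.001]
ft_force: [0.1, 0.3, -1.0]
grip_width: 0.693
grip_force: 19.9
```

>>> step_arm(targets=[[1.6,-2.2,0,0,0,0,0.5],[1.5,-2.2,0,0,0,0,0.5],[1.0,-1.3,0,0,0,0,0.5],[0.3,-0.4,0,0,0,0,0.5],[0,0,0,0,0,0,0.5]])

```text
time: 24.62
position: [0.5164, 0.123, 0.0724]
tool_rot: [-2.185, -2.256, 0.0]
ft_force: [-0.4, -0.4, -1.9]
grip_width: 0.697
grip_force: 19.9
```

>>> step_arm(targets=[[0,0,0,0,0,0,0.5],[0,0,0,0,0,0,0.5],[0,0,0,0,0,0,0.5],[0,0,0,0,0,0,0.5],[0,0,0,0,0,0,0.5]])

```text
time: 25.03
position: [0.5159, 0.1246, 0.0727]
tool_rot: [2.181, 2.261, 0.0]
ft_force: [0.5, -0.2, -1.7]
grip_width: 0.697
grip_force: 19.9
```

>>> step_arm(targets=[[0.15,0,-1,0,0,0,0.5],[0,0,-1.6,0,0,0,0.5],[0,0,-1.5,0,0,0,0.5],[0,0,-1.0,0,0,0,0.5],[0,0,-0.4,0,0,0,0.5]])

```text
time: 25.45
position: [0.5161, 0.1235, 0.0161]
tool_rot: [-2.181, -2.258, 0.005]
ft_force: [-11.3, -3.6, 30.7]
grip_width: 0.691
grip_force: 20.0
```

>>> step_arm(targets=[[0,0,-0.1,0,0,0,0.5],[0,0,0,0,0,0,0.5],[0,0,0,0,0,0,0.5],[0,0,0,0,0,0,0.5],[0,0,0,0,0,0,0.5]])

```text
time: 25.87
position: [0.518, 0.1238, 0.0166]
tool_rot: [2.183, 2.259, 0.001]
ft_force: [-1.0, 0.1, -1.8]
grip_width: 0.693
grip_force: 19.9
```

>>> step_arm(targets=[[0,0,0,0,0,0,0.71],[0,0,0,0,0,0,0.75],[0,0,0,0,0,0,0.8],[0,0,0,0,0,0,0.9],[0,0,0,0,0,0,0.9]])

```text
time: 26.28
position: [0.5179, 0.1238, 0.0167]
tool_rot: [2.183, 2.259, 0.0]
ft_force: [-0.8, -0.5, 0.1]
grip_width: 0.86
grip_force: 0.0
```

>>> step_arm(targets=[[0,0,0,0,0,0,0.95],[0,0,1,0,0,0,0.95],[0,0,3,0,0,0,0.95],[0,0,4,0,0,0,0.8],[0,0,4,0,0,0,0.6]])

```text
time: 26.7
position: [0.5167, 0.124, 0.1379]
tool_rot: [-2.181, -2.259, 0.002]
ft_force: [1.4, 0.4, 0.2]
grip_width: 0.866
grip_force: 0.0
```

>>> step_arm(targets=[[0.2,-3.5,0.5,0,0,0,0.6],[0.2,-3.5,0,0,0,0,0.6],[0.2,-3.5,0,0,0,0,0.6],[0.2,-3.5,0,0,0,0,0.6],[0.2,-3.5,0,0,0,0,0.6]])

```text
time: 27.12
position: [0.5278, -0.0528, 0.1428]
tool_rot: [2.181, 2.259, 0.001]
ft_force: [1.0, 1.2, 0.3]
grip_width: 0.614
grip_force: 0.0
```

>>> step_arm(targets=[[0.3,-3.5,0,0,0,0,0.6],[0.3,-3.5,0,0,0,0,0.6],[0.3,-3.5,0,0,0,0,0.6],[0.3,-3.5,0,0,0,0,0.6],[0.3,-3.5,0,0,0,0,0.6]])

```text
time: 27.53
position: [0.5428, -0.2279, 0.1426]
tool_rot: [2.182, 2.259, 0.0]
ft_force: [0.6, -0.2, -1.0]
grip_width: 0.602
grip_force: 0.0
```

>>> step_arm(targets=[[0.4,-3.5,0,0,0,0,0.6],[0.4,-3.3,-1,0,0,0,0.6],[0,0,-3,0,0,0,0.6],[0,0,0,0,0,0,0.6],[0,0,0,0,0,0,0.6]])

```text
time: 27.95
position: [0.5497, -0.2936, 0.1007]
tool_rot: [-2.181, -2.256, -0.0]
ft_force: [0.9, 0.7, 0.1]
grip_width: 0.603
grip_force: 0.0
```

```bash
python3 - <<'E'
from seg import *
z=ctrl.get_state(); print(z["position"],z["tool_rot"])
im,d,K,D,M=cam("wrist"); P=cloud(d,K,D,M); disc(P,d,"lid wrist",(.55,-.2945),.045,.006,.03);disc(P,d,"knob wrist",(.55,-.2945),.02,.02,.03); save("w3",im)
im,d,K,D,M=cam("top"); P=cloud(d,K,D,M); disc(P,d,"pot top",(.518,.124),.05,.043)
im,d,K,D,M=cam("scene"); P=cloud(d,K,D,M); disc(P,d,"pot scene",(.518,.124),.05,.043)
E
```

```text
[ 0.54969557 -0.29358144  0.1006877 ] [-2.18095225e+00 -2.25633406e+00 -1.77500254e-04]
lid wrist 5657 circ [ 548.5 -294.7] 33.9 ell [ 548.4 -294.7] [67.2 67.4] z [0.0091 0.0264]
knob wrist 571 circ [ 548.4 -294.6] 9.9 ell [ 548.3 -294.6] [19.2 19.5] z [0.0258 0.027 ]
pot top 82 circ [518.6 123.8] 31.0 ell [518.9 123.9] [60.  61.4] z [0.0483 0.0513]
pot scene 71 circ [516.3 123.2] 33.2 ell [516.9 122.6] [59.2 65.8] z [0.0462 0.049 ]
```

View pics/w3.png

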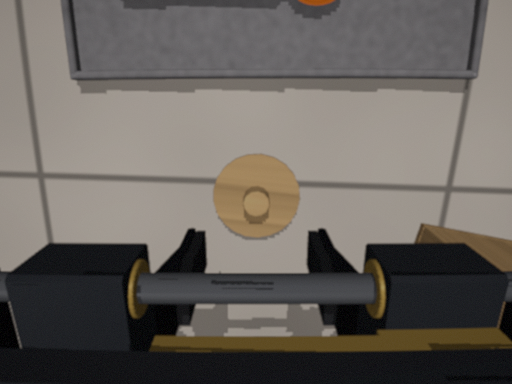

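The wrist picture shows the middle lid at (256,195) with its knob at (257,203). It measures 67.3 mm across, which matches the 68 mm flange, and the caddy at lower right is clear. I'll go down and grip the knob.

>>> step_arm(force=25, targets=[[-0.1,-0.1,-2,0,0,0,0.5],[0,0,-2.5,0,0,0,0.5],[0,0,-2.4,0,0,0,0.5],[0,0,-1,0,0,0,0.5],[0,0,0,0,0,0,0.5]])

```text
time: 28.52
position: [0.5488, -0.2938, 0.0213]
tool_rot: [-2.179, -2.259, 0.001]
ft_force: [-0.7, -0.1, -0.9]
grip_width: 0.505
grip_force: 0.0
```

>>> step_arm(targets=[[0,0,0,0,0,0,0.5],[0,0,0,0,0,0,0.5],[0,0,0,0,0,0,0.5],[0,0,0,0,0,0,0.5],[0,0,0,0,0,0,0.5]])

```text
time: 28.93
position: [0.5504, -0.2956, 0.0237]
tool_rot: [2.182, 2.258, 0.001]
ft_force: [0.2, 0.1, -0.2]
grip_width: 0.503
grip_force: 0.0
```

>>> step_arm(targets=[[-0.15,0.1,-0.4,0,0,0,0.5],[0,0,-0.4,0,0,0,0.5],[0,0,-0.3,0,0,0,0.5],[0,0,0,0,0,0,0.3],[0,0,0,0,0,0,0.2]])

```text
time: 29.35
position: [0.5479, -0.294, 0.011]
tool_rot: [-2.182, -2.259, 0.0]
ft_force: [0.2, -0.2, -0.2]
grip_width: 0.421
grip_force: 0.0
```

>>> step_arm(targets=[[0,0,0,0,0,0,0],[0,0,0,0,0,0,0],[0,0,0,0,0,0,0],[0,0,0,0,0,0,0],[0,0,0,0,0,0,0]])

```text
time: 29.77
position: [0.5485, -0.2942, 0.0117]
tool_rot: [2.183, 2.259, 0.0]
ft_force: [1.2, 0.6, 0.1]
grip_width: 0.223
grip_force: 25.0
```

>>> step_arm(targets=[[0,0,0,0,0,0,0],[0,0,0,0,0,0,0],[0,0,0,0,0,0,0],[0,0,0,0,0,0,0],[0,0,0,0,0,0,0]])

```text
time: 30.18
position: [0.5484, -0.2943, 0.0117]
tool_rot: [2.183, 2.259, 0.0]
ft_force: [0.9, 0.0, 1.4]
grip_width: 0.222
grip_force: 25.0
```

>>> step_arm(targets=[[0,0,1,0,0,0,0],[0,0,3,0,0,0,0],[0,0,4,0,0,0,0],[0,1,4,0,0,0,0],[-0.3,3,0.5,0,0,0,0]])

```text
time: 30.6
position: [0.5487, -0.2608, 0.1449]
tool_rot: [2.181, 2.242, 0.002]
ft_force: [1.8, -0.5, 1.1]
grip_width: 0.22
grip_force: 25.0
```

>>> step_arm(targets=[[-0.3,3.5,0,0,0,0,0],[-0.3,3.5,0,0,0,0,0],[-0.3,3.5,0,0,0,0,0],[-0.3,3.5,0,0,0,0,0],[-0.3,3.5,0,0,0,0,0]])

```text
time: 31.02
position: [0.5297, -0.0776, 0.1373]
tool_rot: [2.183, 2.259, -0.001]
ft_force: [0.1, -0.2, -0.9]
grip_width: 0.223
grip_force: 25.0
```

>>> step_arm(targets=[[-0.3,3.5,0,0,0,0,0],[-0.3,3.5,0,0,0,0,0],[-0.3,3.5,0,0,0,0,0],[-0.3,3.5,0,0,0,0,0],[-0.3,3.5,0,0,0,0,0]])

```text
time: 31.43
position: [0.5147, 0.0972, 0.1373]
tool_rot: [2.182, 2.258, -0.0]
ft_force: [0.9, -0.9, -0.3]
grip_width: 0.215
grip_force: 25.0
```

>>> step_arm(targets=[[0,2.0,0,0,0,0,0],[0,0.8,0,0,0,0,0],[0,0,-2,0,0,0,0],[0,0,-2,0,0,0,0],[0,0,0,0,0,0,0]])

```text
time: 31.85
position: [0.5128, 0.1218, 0.0935]
tool_rot: [-2.182, -2.256, 0.009]
ft_force: [-0.8, -1.0, -0.1]
grip_width: 0.221
grip_force: 25.0
```

>>> step_arm(targets=[[0,0,0,0,0,0,0],[0,0,0,0,0,0,0],[0,0,0,0,0,0,0],[0,0,0,0,0,0,0],[0,0,0,0,0,0,0]])

```text
time: 32.27
position: [0.5159, 0.1236, 0.0975]
tool_rot: [2.183, 2.258, 0.002]
ft_force: [0.3, 0.3, -0.6]
grip_width: 0.22
grip_force: 25.0
```

>>> step_arm(targets=[[0.2,0,-0.8,0,0,0,0],[0,0,-1.0,0,0,0,0],[0,0,-1.0,0,0,0,0],[0,0,-0.6,0,0,0,0],[0,0,-0.4,0,0,0,0]])

```text
time: 32.68
position: [0.5161, 0.1236, 0.0568]
tool_rot: [-2.182, -2.258, 0.003]
ft_force: [-0.3, 0.2, -0.4]
grip_width: 0.218
grip_force: 25.0
```

>>> step_arm(targets=[[0,0,-0.2,0,0,0,0],[0,0,-0.1,0,0,0,0],[0,0,-0.1,0,0,0,0],[0,0,0,0,0,0,0],[0,0,0,0,0,0,0]])

```text
time: 33.1
position: [0.5165, 0.1237, 0.0557]
tool_rot: [-2.183, -2.259, 0.004]
ft_force: [-5.7, -1.1, 11.0]
grip_width: 0.218
grip_force: 25.0
```

>>> step_arm(targets=[[0,0,0,0,0,0,0.25],[0,0,0,0,0,0,0.35],[0,0,0,0,0,0,0.45],[0,0,0,0,0,0,0.45],[0,0,0,0,0,0,0.45]])

```text
time: 33.52
position: [0.5173, 0.1238, 0.0545]
tool_rot: [2.183, 2.259, 0.0]
ft_force: [0.5, 0.2, -0.6]
grip_width: 0.422
grip_force: 0.0
```

>>> step_arm(targets=[[0,0,0,0,0,0,0.45],[0,0,1,0,0,0,0.45],[0,0,3,0,0,0,0.45],[0,1,4,0,0,0,0.45],[-0.5,3,4,0,0,0,0.45]])

```text
time: 33.93
position: [0.5143, 0.1552, 0.1699]
tool_rot: [2.189, 2.251, -0.001]
ft_force: [1.6, -0.2, 0.3]
grip_width: 0.447
grip_force: 0.0
```

>>> step_arm(targets=[[-1,3.5,0,0,0,0,0.45],[-1,3.5,0,0,0,0,0.45],[-1,3.5,0,0,0,0,0.45],[-1,3.5,0,0,0,0,0.45],[0,0,0,0,0,0,0.45]])

```text
time: 34.35
position: [0.4686, 0.3078, 0.1694]
tool_rot: [-2.167, -2.269, -0.007]
ft_force: [-0.4, 0.0, 0.5]
grip_width: 0.446
grip_force: 0.0
```

```bash
python3 - <<'E'
from seg import *
for n in("top","scene"):
    im,d,K,D,M=cam(n); P=cloud(d,K,D,M); print(n)
    disc(P,d,"lid",(.518,.124),.05,.045,.06);disc(P,d,"knob",(.518,.124),.03,.062,.09)
    disc(P,d,"cup",(.64,.006),.05,.055); disc(P,d,"bowl",(.522,.002),.08,.045)
    orange(P,d,im,(.525,-.098),.065); save("end_"+n,cv2.resize(im,(800,600),interpolation=cv2.INTER_CUBIC))
    c=M[:3,:3].T@(np.array([.52,.02,.03])-M[:3,3])
    if n=="scene":
        u=cv2.projectPoints(np.array([[.56,.02,.03]]),cv2.Rodrigues(M[:3,:3].T)[0],-M[:3,:3].T@M[:3,3],K,D)[0].ravel().astype(int)
        save("end_crop",cv2.resize(im[u[1]-75:u[1]+75,u[0]-100:u[0]+100],(800,600),interpolation=cv2.INTER_CUBIC))
E
```

```text
top
lid 416 circ [517.1 123.3] 33.9 ell [517.2 123.2] [66.1 66.8] z [0.0534 0.0571]
knob 42 circ [517.2 122.6] 9.7 ell [517.2 122.3] [18.1 19. ] z [0.07   0.0728]
cup 110 circ [640.8   7.4] 28.9 ell [640.8   7. ] [56.2 57. ] z [0.0661 0.0696]
bowl 310 circ [522.6   2.9] 60.6 ell [522.1   2.6] [119.2 119.8] z [0.0544 0.0597]
spoon n 189 mid [524.9 -97.3] yaw 1.3 len 98.9 z98 0.0211
scene
lid 198 circ [516.8 119.3] 34.6 ell [516.7 120.3] [64.9 68.5] z [0.0512 0.0583]
knob 26 circ [517.4 120.7] 11.1 ell [517.1 120.3] [18.3 22.7] z [0.0671 0.0692]
cup 158 circ [640.8   7. ] 31.5 ell [640.6   5.5] [55.4 62.4] z [0.0614 0.067 ]
bowl 268 circ [520.2   1.7] 62.9 ell [521.    0.9] [118.8 123.8] z [0.0518 0.0564]
spoon n 101 mid [528.8 -99. ] yaw 4.6 len 94.2 z98 0.0189
```

View pics/end_crop.png

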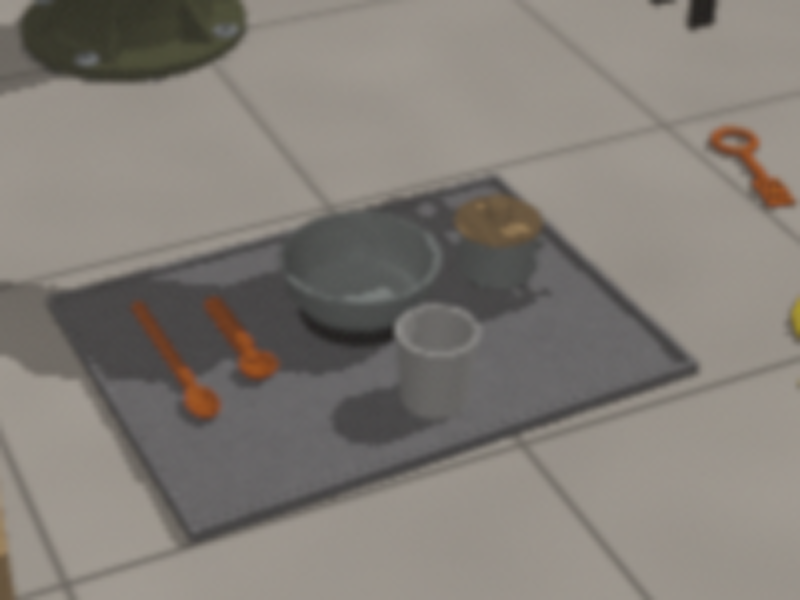

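View pics/end_top.png

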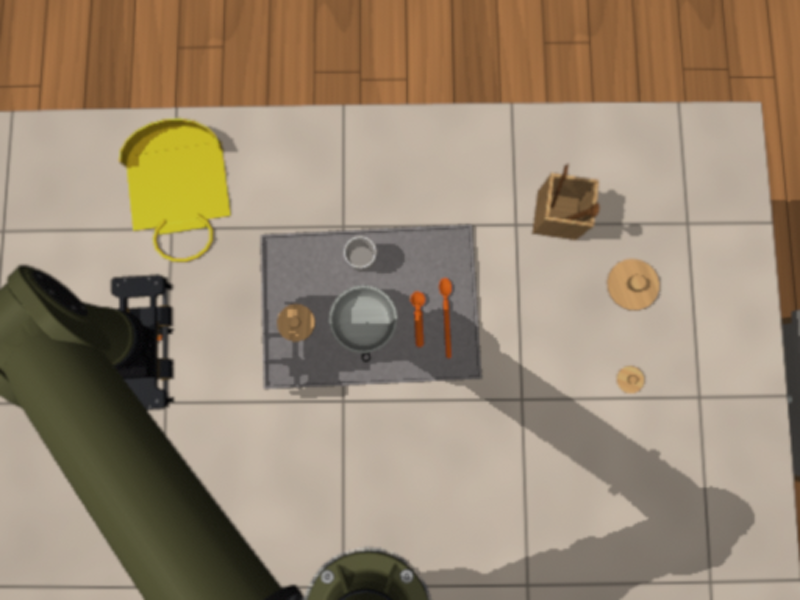

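Both views show everything in place. The lid sits level at (296,322), its flange top at 53 mm and its knob at 70 mm, which is fully seated. The cup is upright at (360,252), the spoons are at (419,318) and (447,317), and the bystanders haven't moved.

```bash
python3 -c "
from bench import ctrl
print(ctrl.close_job())"
```

```text
the job is handed in; nothing more can be done
None
```

The tray is laid as asked and handed in after about 35 s: both spoons, the cup and the lidded pot measured within a few millimetres of where I aimed, the lid is fully seated, and the dipper, caddy and bib stayed where they were.

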